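Push the closed sample tins home in the locating stop

TASK

Push the two closed sample tins along the worktop, one into each bay of the aluminium locating stop (either tin in either bay), until each rests against the back of its bay. Only slide them, never lift or tip them, and leave the open tin, the brass weight and the vial where they stand.

Things in the scene. Friction and masses are not known exactly. Their poses are not given: they have to be found in the camera images.
- closed_tin_a: closed sample tin, grey metal with a flat grey lid: round, 56 to 59 mm in diameter, 36 mm high, about 0.14 kg, loose, standing upright on the worktop. Origin: centre of the underside, z up; its yaw means nothing. Slides under a sideways push of about 1 N.
- closed_tin_b: closed sample tin, grey metal with a flat grey lid: round, 56 to 59 mm in diameter, 36 mm high, about 0.14 kg, loose, standing upright on the worktop. Origin: centre of the underside, z up; its yaw means nothing. Slides under a sideways push of about 1 N. Same look as closed_tin_a.
- open_tin: open sample tin without a lid, black inside: round, 56 mm in diameter, 35 mm high, loose; stands in the row with the closed tins, to be left alone. Origin: centre of the underside.
- stop: aluminium locating stop, fixed, 240 mm long (its y), 18 mm high, two bays open to the robot (its -x), a blue stripe behind each. Bays have no floor, are 72 mm wide, 32 mm deep with a flat back; bent lips lead in another 14 mm and widen the mouth to about 90 mm. Block between bays 68 mm wide. Origin: on the worktop midway between the bay points; x points into the bays, y left.
- bay_left (a point): on the worktop, where the centre of a tin's underside is when it is home in the bay at the stop's +y side: the back wall is 27 mm further in +x, the ends of the lips 20 mm before it in -x, the side walls 36 mm either side. Axes as the stop's.
- bay_right (a point): the same for the bay at the stop's -y side; 140 mm from bay_left.
- brass_weight: brass weight with a knob, 21 mm in diameter, 36 mm high, loose, standing to the left of the stop; bystander. Origin: centre of the underside.
- vial: glass vial with a white cap and blue contents, 23 mm in diameter, 56 mm high, loose, standing to the right of the stop; bystander. Origin: centre of the underside.
There are look-alikes about, which are no part of the job. Leave any blue or green look-alike of the closed_tin_a alone. What is shaped like the closed_tin_b but red is not meant.

How it is judged:
By the outcome, as a careful person would: the job done as asked, in the order asked, and still so for the second after the job is handed in, with the robot touching nothing.
It also fails if it takes over 58 s, if anything falls off the work surface, if the arm or the gripper's body presses on something with over 40 N, if the wrist force passes 120 N, or if a joint passes its speed limit or range.

ROBOT

A 7-joint arm with a two-finger parallel gripper is mounted at the origin on a cart in front of the work surface, level with it; the furniture and walls round the work are solid. World frame = base frame: x ahead of the robot, y to its left, z up, the work surface at z = 0. Lengths are in m, angles in degrees, forces in N, time in s.
With the tool pointing down it reaches from about 0.425 to 0.825 m from the base axis. Payload 3.6 kg.
Tool frame: the origin (TCP) lies on the centre line of the jaws, within the pads' length; the fingertips stand 19 mm ahead of it and the grasp point (between the pads) is the TCP; z points along the fingers, y is the line along which they close (so a half turn about z gives the same grasp; the last joint's range is limited). The gripper opens to 85 mm and grips with 20 to 120 N. Pads are 22 mm wide; open, the fingers measure 114 mm over their backs; the gripper's body (76 mm by 85 mm) begins 54 mm behind the grasp point. The pads swing forward as they close: fully open they stand 13 mm farther back than shut.
Start: joints at [-75.716, 35.231, -0.722, 81.555, 0.464, 63.22, -2.315], TCP at [0.177, 0.625, 0.25] pointing down, gripper open.
Joint ranges: [-178.69, 178.69], [-17.37, 117.87], [-77.05, 75.6], [15.02, 138.74], [-78.02, 258.01], [0.78, 113.62], [-162.83, 162.83]. Speed limits (degrees/s): [159.86, 159.86, 180, 180, 180, 180, 180].

INTERFACE

Orientations are given as a 3x3 rotation matrix whose columns are the frame's x, y, z axes.
In Python, from bench import arm gives the robot as it stands.
- The arm moves only by the tool play_rows, never from a script. Its argument "increments" is a list of rows, each an object of numbers: "ax", "ay", "az": the turn, a rotation vector about the tool's x, y, z in rad; "tx", "ty", "tz": the shift along the tool's x, y, z in m; "claw": the closure in counts, from 0 (fully open) to 255 (shut). In form: [{"ax": .., "ay": .., "az": .., "tx": .., "ty": .., "tz": .., "claw": ..}, ...]. A call has 1 to 12 rows; each row shifts and turns the commanded pose from where the row before left it, along the tool's axes as they then stand; what a row does not reach is not made up. A row lasts 1/12 s, in which the tool goes at most 41.7 mm and 7.16 degrees, less where a joint would pass 70% of its speed; a pose out of reach is approached as far as the arm can. A call is refused whole if a number of a shift passes 0.0417 or a number of a turn 0.125, either way. A call with a gripper value outside its range is refused whole. The fingers move at their own pace and stop on an object; the grip force is fixed at half the most. Time passes only in rows, so rows that do not move let the fingers close. It gives the time, the measured TCP pose, the force, the opening and the grip force at its end, in the units of the state.
- arm.read_state(): the state, without advancing time (a new reading comes with each control period).
- arm.capture(name): name is "side" or "top" or "wrist"; returns a dict with "img" (420x560x3 uint8, red, green, blue), "intrinsics" (3x3 intrinsics, pixels), "position" and "rotation" of the camera in the world; the wrist camera has in their place "mount" (4x4, takes a point from camera to tool coordinates, whose origin is the TCP and whose axes are the flange's). Camera axes: x right, y up, looking along -z (the intrinsics and any distortion apply to the point x, -y, -z); pixel columns grow to the right and rows downward; lengths in m; the calibration is good to about 2 mm. The wrist camera is an equidistant fisheye: a pixel r from the principal point sees the ray r / f radians off the axis. A picture is of the moment at which its call begins: read the wrist's pose just before it. There is no depth.
- arm.hand_in(): hands the job in; it is judged then, once.
The state is a dict: "time_s": time; "q": joint angles; "joint_vel": joint speeds; "joint_torque": joint torques, N m; "eef_pos": TCP position; "ee_rot": TCP orientation; "contact_force": force on the tool from outside, world axes, zero at the start; "ft_torque": the same for the moment, N m; "finger_gap": opening from 0.0 (shut) to 1.0 (fully open); "grasp_force": force on a finger pad.
Only numpy, scipy, OpenCV 4.12 (cv2) and the standard library are available. Lean on these libraries where they do the work, as an engineer would, in place of code of your own. Each camera call takes 0.05 s, during which the arm holds its last target. There are 200 camera calls.

## Working session

There is one attempt and no reset: what is moved stays moved. The work goes in short steps, Python scripts to look and compute and a tool call to move; the robot and the scene stay as the last step left them, time stands still between calls to the robot, and variables do not carry over. Pictures are saved under pics/ and viewed, at most 10 in all, crops included, and the job is handed in when it is done.

Besides the shell and the picture viewer there is one more tool, called after "Request:" by a JSON object that holds its "fn" and its "kwargs". play_rows: Moves the arm, as the interface text tells. Its arguments: {"type":"object","properties":{"increments":{"type":"array","items":{"type":"object","properties":{"ax":{"type":"number"},"ay":{"type":"number"},"az":{"type":"number"},"tx":{"type":"number"},"ty":{"type":"number"},"tz":{"type":"number"},"claw":{"type":"number"}}}}},"required":["increments"]}

```bash
mkdir -p pics; ls; python3 - <<'E'
from bench import arm
import cv2,numpy as np,pickle
d={}
for n in("top","side"):
    c=arm.capture(n);d[n]=c
    cv2.imwrite(f"pics/{n}0.png",c["img"][:,:,::-1])
    print(n,c["intrinsics"],c["position"],c["rotation"],[k for k in c])
pickle.dump(d,open("cams.pkl","wb"))
s=arm.read_state();print(s)
E
```

```text
pics
top [[427.6532856    0.         275.09605845]
 [  0.         427.6532856  209.45071812]
 [  0.           0.           1.        ]] [0.37814955 0.03123774 0.87218031] [[-0.02871475  0.9891391  -0.14415029]
 [-0.99958622 -0.02817122  0.0058107 ]
 [ 0.0016867   0.1442575   0.98953875]] ['img', 'intrinsics', 'position', 'rotation']
side [[421.67316653   0.         279.07239583]
 [  0.         421.67316653 208.82085273]
 [  0.           0.           1.        ]] [ 0.50221701 -0.63307404  0.58374218] [[ 0.99977759 -0.02024727 -0.00590138]
 [ 0.00837267  0.63788325 -0.77008756]
 [ 0.01935656  0.76986688  0.6379109 ]] ['img', 'intrinsics', 'position', 'rotation']
{'time_s': 0.1, 'q': array([-75.71475804,  35.28402152,  -0.72334312,  81.63280354,
         0.46297321,  63.2208158 ,  -2.31453993]), 'joint_vel': array([-0.09128959, -0.10677592, -0.03942538, -0.34669834, -0.05372212,
        0.00847765,  0.06387084]), 'joint_torque': array([ 1.26010771e-03, -4.70381320e+01,  2.60400670e-01, -1.71570128e+01,
        1.01366494e-02,  5.88113267e-03, -8.45031565e-06]), 'eef_pos': array([0.17682222, 0.6248055 , 0.24924654]), 'ee_rot': array([[-9.62219268e-01,  2.72275009e-01, -6.32991352e-04],
       [ 2.72275745e-01,  9.62216599e-01, -2.26607718e-03],
       [-7.92139972e-06, -2.35281132e-03, -9.99997232e-01]]), 'contact_force': array([ 0.02155984, -0.32159071,  0.17191415]), 'ft_torque': array([ 0.00940013, -0.04896725,  0.05540233]), 'grasp_force': 0.0, 'finger_gap': 0.9978893817268699}
```

View pics/top0.png

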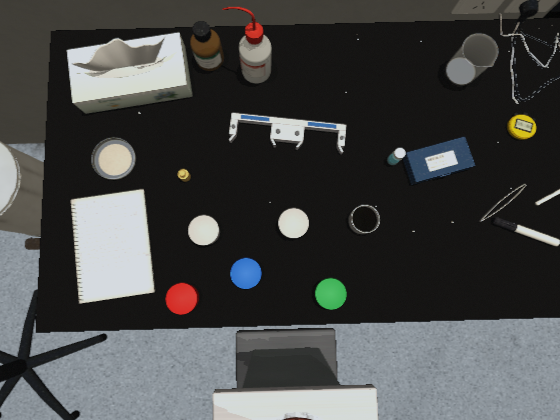

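View pics/side0.png

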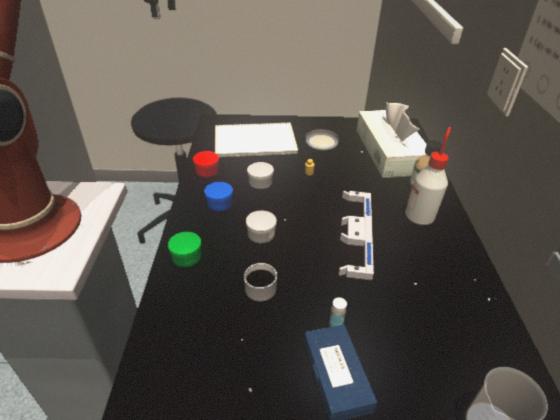

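The top view shows the closed tins at (203,230) and (293,223), the open tin at (365,219), and the stop from (230,115) to (346,150). The weight is at (183,175) and the vial at (397,156). The red, blue and green look-alikes are at (181,298), (246,273) and (331,293).

```bash
cat > h.py <<'E'
import numpy as np,cv2
def cast(c,uv,z):
    uv=np.atleast_2d(uv).astype(float);K=c["intrinsics"]
    d=np.c_[(uv[:,0]-K[0,2])/K[0,0],-(uv[:,1]-K[1,2])/K[1,1],-np.ones(len(uv))]@np.array(c["rotation"]).T
    p=np.array(c["position"]);return p+d*((z-p[2])/d[:,2])[:,None]
def proj(c,P):
    q=(np.atleast_2d(P)-c["position"])@np.array(c["rotation"]);K=c["intrinsics"]
    return np.c_[K[0,2]+K[0,0]*q[:,0]/-q[:,2],K[1,2]-K[1,1]*q[:,1]/-q[:,2]]
E
python3 - <<'E'
import pickle;from h import *
d=pickle.load(open("cams.pkl","rb"))
np.set_printoptions(precision=4,suppress=True)
def blobs(c,m,z,amin,tag):
    n,l,s,ce=cv2.connectedComponentsWithStats(m.astype(np.uint8))
    for i in range(1,n):
        if s[i,4]>=amin and s[i,4]<6000:
            ys,xs=np.where(l==i);P=cast(c,np.c_[xs,ys],z)[:,:2]
            (cx,cy),(w,h),a=cv2.minAreaRect(P.astype(np.float32)*1000)
            print(tag,ce[i],s[i,4],"mean",P.mean(0),"rect",cx,cy,w,h,a)
for n in("top","side"):
    c=d[n];I=c["img"];hsv=cv2.cvtColor(I,cv2.COLOR_RGB2HSV);H,S,V=[hsv[...,i].astype(int) for i in range(3)]
    blobs(c,(S<60)&(V>(190 if n=="top" else 140)),.036,200,n+" bright")
    blobs(c,(H>95)&(H<125)&(S>90)&(V>60),.018,20,n+" blue")
    blobs(c,(H<8)&(S>150)&(V>90),.036,200,n+" red")
    blobs(c,(H>45)&(H<80)&(S>120)&(V>60),.036,200,n+" green")
    blobs(c,(H>15)&(H<32)&(S>90)&(V>60),.03,20,n+" brass")
c=d["top"]
I=c["img"][90:250,150:420][:,:,::-1]
cv2.imwrite("pics/c1.png",cv2.resize(I,None,fx=2.9,fy=2.9,interpolation=cv2.INTER_CUBIC))
E
```

```text
top bright [128.0918  70.9663] 4334 mean [0.7988 0.3224] rect 811.4110717773438 326.5897521972656 124.5931167602539 235.52127075195312 7.981412410736084
top bright [287.2221 128.4112] 698 mean [ 0.6656 -0.0031] rect 659.0645141601562 2.4478607177734375 112.41447448730469 56.39281463623047 82.22982025146484
top bright [  6.0107 175.6506] 747 mean [0.5836 0.5615] rect 583.73095703125 558.4853515625 133.1934051513672 29.861907958984375 3.6505539417266846
top bright [114.7632 159.2317] 777 mean [0.6111 0.3454] rect 611.6978759765625 345.7825622558594 62.76631546020508 61.98226547241211 88.38385772705078
top bright [441.5438 160.5438] 388 mean [ 0.5898 -0.3111] rect 590.0805053710938 -310.3929443359375 28.608745574951172 58.56937026977539 14.02447509765625
top bright [293.1366 222.8934] 666 mean [ 0.4723 -0.0084] rect 472.1657409667969 -8.147531509399414 55.17217254638672 55.404754638671875 88.3622817993164
top bright [203.0342 229.9227] 673 mean [0.4635 0.1688] rect 463.3965759277344 168.87060546875 55.23305130004883 55.12239074707031 88.36710357666016
top bright [537.6854 234.8951] 267 
[... 4441 characters left out ...]
5.0240173339844 190.5978546142578 58.610939025878906 106.57060241699219 9.391651153564453
side red [ 38.4722 237.1017] 1819 mean [ 0.0625 -0.0669] rect 63.56758499145508 -53.30486297607422 169.6979522705078 103.99153900146484 55.038551330566406
side green [184.9033 248.1008] 972 mean [ 0.3368 -0.0887] rect 335.5559997558594 -88.71135711669922 60.34807205200195 91.55348205566406 8.576820373535156
side brass [422.0476 161.873 ] 126 mean [0.85   0.2236] rect 849.1489868164062 223.25930786132812 65.67479705810547 25.98964500427246 71.15827941894531
side brass [309.4933 166.5467] 150 mean [0.5775 0.1935] rect 578.7952270507812 194.374755859375 72.0036849975586 23.681495666503906 87.76644897460938
```

View pics/c1.png

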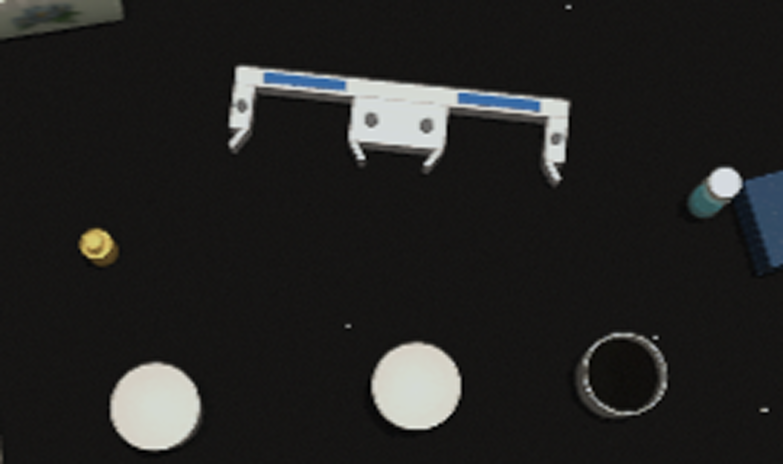

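```bash
cat >> h.py <<'E'
from bench import arm
SX=np.array([.9906,-.137]);SY=np.array([.137,.9906])
BAY={"L":np.array([.6645,.0686]),"R":np.array([.6453,-.0705])}
def goto(x,y,z,yaw):
    s=arm.read_state();R=np.array(s["ee_rot"]);p=np.array(s["eef_pos"])
    a=np.radians(yaw);X=-np.array([np.cos(a),np.sin(a),0]);Z=np.array([0,0,-1.]);T=np.c_[X,np.cross(Z,X),Z]
    rv=cv2.Rodrigues(R.T@T)[0].ravel()
    print("pos",p.round(4),"F",np.round(s["contact_force"],1),"gap",s["finger_gap"],"t",s["time_s"],"| turn",rv.round(3),"then shift",(T.T@(np.array([x,y,z])-p)).round(4))
E
python3 - <<'E'
from h import *
a=np.radians(-33);u=np.array([np.cos(a),np.sin(a)])
for d in(.037,.055):print(np.array([.463,.1688])-d*u)
p=np.array([.463,.1688])-.055*u
goto(*p,.12,-33)
E
```

```text
[0.43196919 0.18895164]
[0.41687312 0.19875515]
pos [0.1768 0.6248 0.2492] F [ 0.  -0.3  0.2] gap 0.9978893817268699 t 0.1 | turn [-0.002  0.     0.3  ] then shift [-0.4334 -0.2266  0.1292]
```

Request:
{"fn": "play_rows", "kwargs": {"increments": [{"az": 0.1, "claw": 183}, {"az": 0.1, "claw": 183}, {"az": 0.1, "claw": 183}, {"tx": -0.036, "ty": -0.019, "claw": 183}, {"tx": -0.036, "ty": -0.019, "claw": 183}, {"tx": -0.036, "ty": -0.019, "claw": 183}, {"tx": -0.036, "ty": -0.019, "claw": 183}, {"tx": -0.036, "ty": -0.019, "claw": 183}, {"tx": -0.036, "ty": -0.019, "claw": 183}, {"tx": -0.036, "ty": -0.019, "claw": 183}, {"tx": -0.036, "ty": -0.019, "claw": 183}, {"claw": 183}]}}

```text
invalid input
```

```bash
python3 -c "
from h import *
goto(.417,.199,.045,-33)"
```

```text
pos [0.1768 0.6248 0.2492] F [ 0.  -0.3  0.2] gap 0.9978893817268699 t 0.1 | turn [-0.002  0.     0.3  ] then shift [-0.4333 -0.2263  0.2042]
```

Request:
{"fn": "play_rows", "kwargs": {"increments": [{"ax": 0, "ay": 0, "az": 0.1, "tx": 0, "ty": 0, "tz": 0, "claw": 183}, {"ax": 0, "ay": 0, "az": 0.1, "tx": 0, "ty": 0, "tz": 0, "claw": 183}, {"ax": 0, "ay": 0, "az": 0.1, "tx": 0, "ty": 0, "tz": 0, "claw": 183}]}}

```text
time_s: 0.35
eef_pos: [0.1769, 0.625, 0.2496]
ee_rot: [[-0.836, 0.549, -0.001], [0.549, 0.836, -0.001], [-0.0, -0.002, -1.0]]
contact_force: [0.3, 0.4, 0.6]
finger_gap: 0.603
grasp_force: 0.0
```

All keys are required in every row.

Request:
{"fn": "play_rows", "kwargs": {"increments": [{"ax": 0, "ay": 0, "az": 0, "tx": -0.036, "ty": -0.019, "tz": 0, "claw": 183}, {"ax": 0, "ay": 0, "az": 0, "tx": -0.036, "ty": -0.019, "tz": 0, "claw": 183}, {"ax": 0, "ay": 0, "az": 0, "tx": -0.036, "ty": -0.019, "tz": 0, "claw": 183}, {"ax": 0, "ay": 0, "az": 0, "tx": -0.036, "ty": -0.019, "tz": 0, "claw": 183}, {"ax": 0, "ay": 0, "az": 0, "tx": -0.036, "ty": -0.019, "tz": 0, "claw": 183}, {"ax": 0, "ay": 0, "az": 0, "tx": -0.036, "ty": -0.019, "tz": 0, "claw": 183}, {"ax": 0, "ay": 0, "az": 0, "tx": -0.036, "ty": -0.019, "tz": 0, "claw": 183}, {"ax": 0, "ay": 0, "az": 0, "tx": -0.036, "ty": -0.019, "tz": 0, "claw": 183}, {"ax": 0, "ay": 0, "az": 0, "tx": -0.036, "ty": -0.019, "tz": 0, "claw": 183}, {"ax": 0, "ay": 0, "az": 0, "tx": -0.036, "ty": -0.019, "tz": 0, "claw": 183}, {"ax": 0, "ay": 0, "az": 0, "tx": 0, "ty": 0, "tz": 0, "claw": 183}]}}

```text
time_s: 1.27
eef_pos: [0.38, 0.2606, 0.2503]
ee_rot: [[-0.83, 0.558, 0.002], [0.557, 0.83, -0.006], [-0.005, -0.004, -1.0]]
contact_force: [-1.1, -0.7, 0.4]
finger_gap: 0.284
grasp_force: 0.0
```

```bash
python3 -c "
from h import *
goto(.417,.199,.045,-33)"
```

```text
pos [0.38   0.2606 0.2503] F [-1.1 -0.7  0.4] gap 0.28432949095566623 t 1.2667 | turn [-0.004  0.005 -0.015] then shift [-0.0646 -0.0315  0.2053]
```

Request:
{"fn": "play_rows", "kwargs": {"increments": [{"ax": -0.004, "ay": 0.005, "az": -0.015, "tx": -0.032, "ty": -0.016, "tz": 0, "claw": 183}, {"ax": 0, "ay": 0, "az": 0, "tx": -0.032, "ty": -0.016, "tz": 0, "claw": 183}, {"ax": 0, "ay": 0, "az": 0, "tx": 0, "ty": 0, "tz": 0.04, "claw": 183}, {"ax": 0, "ay": 0, "az": 0, "tx": 0, "ty": 0, "tz": 0.04, "claw": 183}, {"ax": 0, "ay": 0, "az": 0, "tx": 0, "ty": 0, "tz": 0.04, "claw": 183}, {"ax": 0, "ay": 0, "az": 0, "tx": 0, "ty": 0, "tz": 0.04, "claw": 183}, {"ax": 0, "ay": 0, "az": 0, "tx": 0, "ty": 0, "tz": 0.03, "claw": 183}, {"ax": 0, "ay": 0, "az": 0, "tx": 0, "ty": 0, "tz": 0.01, "claw": 183}, {"ax": 0, "ay": 0, "az": 0, "tx": 0, "ty": 0, "tz": 0, "claw": 183}, {"ax": 0, "ay": 0, "az": 0, "tx": 0, "ty": 0, "tz": 0, "claw": 183}]}}

```text
time_s: 2.1
eef_pos: [0.4115, 0.2098, 0.0496]
ee_rot: [[-0.847, 0.532, -0.003], [0.532, 0.847, 0.005], [0.006, 0.003, -1.0]]
contact_force: [0.0, -0.1, -0.3]
finger_gap: 0.282
grasp_force: 0.0
```

```bash
python3 -c "
from h import *
goto(.417,.199,.025,-33)
c=arm.capture('side');cv2.imwrite('pics/s1.png',cv2.resize(c['img'][70:270,160:360,::-1],None,fx=3,fy=3,interpolation=cv2.INTER_CUBIC))
print(proj(c,[[.432,.193,.026],[.432,.193,.0]]))
w=arm.capture('wrist');cv2.imwrite('pics/w1.png',w['img'][:,:,::-1])"
```

```text
pos [0.4115 0.2098 0.0496] F [ 0.  -0.1 -0.3] gap 0.2821463941559634 t 2.1 | turn [ 0.003 -0.006  0.015] then shift [-0.0105 -0.0061  0.0246]
[[247.56745152 166.7297509 ]
 [247.87527029 175.79477623]]
```

View pics/s1.png

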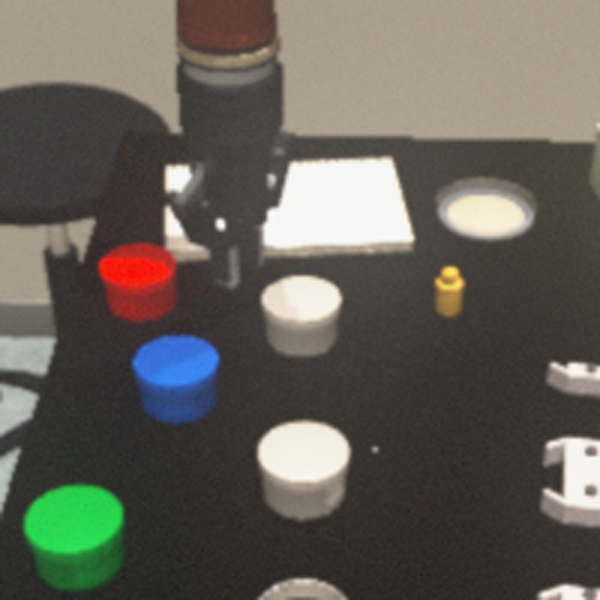

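View pics/w1.png

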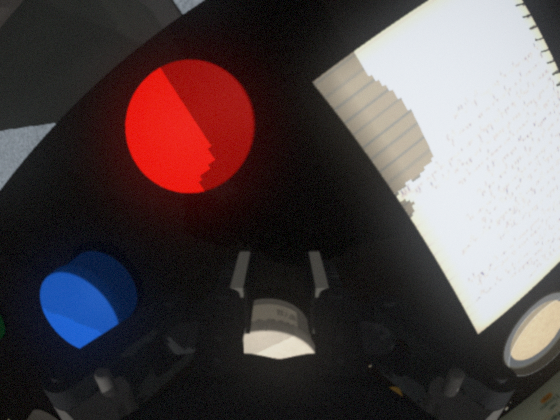

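The wrist view shows the fingers at columns 240 and 318 with the tin between them. In the side view the fingertip is at about (237,165) in the full frame, which puts the tips 19 mm below the TCP.

Request:
{"fn": "play_rows", "kwargs": {"increments": [{"ax": 0.003, "ay": -0.006, "az": 0.015, "tx": 0, "ty": -0.006, "tz": 0.01, "claw": 183}, {"ax": 0, "ay": 0, "az": 0, "tx": 0, "ty": 0, "tz": 0.01, "claw": 183}, {"ax": 0, "ay": 0, "az": 0, "tx": -0.003, "ty": 0, "tz": 0.004, "claw": 183}, {"ax": 0, "ay": 0, "az": 0, "tx": -0.003, "ty": 0, "tz": 0, "claw": 183}, {"ax": 0, "ay": 0, "az": 0, "tx": 0, "ty": 0, "tz": 0, "claw": 183}]}}

```text
time_s: 2.62
eef_pos: [0.4149, 0.2013, 0.0263]
ee_rot: [[-0.838, 0.545, 0.003], [0.545, 0.838, 0.001], [-0.002, 0.002, -1.0]]
contact_force: [-0.9, -0.3, -0.2]
finger_gap: 0.281
grasp_force: 0.0
```

```bash
python3 -c "
from h import *
goto(.574,.097,.025,-33)"
```

```text
pos [0.4149 0.2013 0.0263] F [-0.9 -0.3 -0.2] gap 0.28125499348042987 t 2.6167 | turn [ 0.002  0.002 -0.001] then shift [-0.1903 -0.0008  0.0013]
```

Pushing now, about 9 mm per row.

Request:
{"fn": "play_rows", "kwargs": {"increments": [{"ax": 0, "ay": 0, "az": 0, "tx": -0.006, "ty": 0, "tz": 0, "claw": 183}, {"ax": 0, "ay": 0, "az": 0, "tx": -0.006, "ty": 0, "tz": 0, "claw": 183}, {"ax": 0, "ay": 0, "az": 0, "tx": -0.006, "ty": 0, "tz": 0, "claw": 183}, {"ax": 0, "ay": 0, "az": 0, "tx": -0.008, "ty": 0, "tz": 0, "claw": 183}, {"ax": 0, "ay": 0, "az": 0, "tx": -0.009, "ty": 0, "tz": 0, "claw": 183}, {"ax": 0, "ay": 0, "az": 0, "tx": -0.01, "ty": 0, "tz": 0, "claw": 183}, {"ax": 0, "ay": 0, "az": 0, "tx": -0.01, "ty": 0, "tz": 0, "claw": 183}, {"ax": 0, "ay": 0, "az": 0, "tx": -0.01, "ty": 0, "tz": 0, "claw": 183}, {"ax": 0, "ay": 0, "az": 0, "tx": -0.01, "ty": 0, "tz": 0, "claw": 183}, {"ax": 0, "ay": 0, "az": 0, "tx": -0.01, "ty": 0, "tz": 0, "claw": 183}, {"ax": 0, "ay": 0, "az": 0, "tx": -0.006, "ty": 0, "tz": 0, "claw": 183}, {"ax": 0, "ay": 0, "az": 0, "tx": 0, "ty": 0, "tz": 0, "claw": 183}]}}

```text
time_s: 3.62
eef_pos: [0.4922, 0.1503, 0.0262]
ee_rot: [[-0.837, 0.547, 0.004], [0.547, 0.837, -0.0], [-0.004, 0.002, -1.0]]
contact_force: [-0.7, -0.0, 0.3]
finger_gap: 0.284
grasp_force: 0.0
```

```bash
cat >> h.py <<'E'
def tins(tag):
    for n in("top","side"):
        c=arm.capture(n);hsv=cv2.cvtColor(c["img"],cv2.COLOR_RGB2HSV);m=((hsv[...,1]<60)&(hsv[...,2]>(150 if n=="top" else 140))).astype(np.uint8)
        cv2.imwrite(f"pics/{n}{tag}.png",c["img"][:,:,::-1])
        k,l,s,ce=cv2.connectedComponentsWithStats(m)
        for i in range(1,k):
            P=cast(c,ce[i],.036)[0]
            if 150<s[i,4]<1500 and .4<P[0]<.75 and -.2<P[1]<.25: print(n,ce[i].round(1),s[i,2:],P[:2].round(4))
E
python3 -c "
from h import *
goto(.574,.097,.025,-33);tins('2')"
```

```text
pos [0.4922 0.1503 0.0262] F [-0.7 -0.   0.3] gap 0.2840124441081797 t 3.6167 | turn [ 0.002  0.004 -0.003] then shift [-0.0977 -0.0002  0.0012]
top [287.5 128.2] [ 117   39 1231] [ 0.666  -0.0037]
top [229.6 198. ] [ 17  29 326] [0.5255 0.1159]
top [293.2 222.7] [ 31  30 715] [ 0.4726 -0.0084]
side [286.7 181.5] [ 27  20 379] [0.5234 0.1234]
side [359.  235.4] [  34   88 1486] [ 0.6599 -0.0463]
side [261.3 222. ] [ 31  28 604] [ 0.4728 -0.0134]
side [258.6 269.4] [ 33  25 198] [ 0.4732 -0.1376]
```

Request:
{"fn": "play_rows", "kwargs": {"increments": [{"ax": 0, "ay": 0, "az": 0, "tx": -0.006, "ty": 0, "tz": 0, "claw": 183}, {"ax": 0, "ay": 0, "az": 0, "tx": -0.01, "ty": 0, "tz": 0, "claw": 183}, {"ax": 0, "ay": 0, "az": 0, "tx": -0.01, "ty": 0, "tz": 0, "claw": 183}, {"ax": 0, "ay": 0, "az": 0, "tx": -0.01, "ty": 0, "tz": 0, "claw": 183}, {"ax": 0, "ay": 0, "az": 0, "tx": -0.01, "ty": 0, "tz": 0, "claw": 183}, {"ax": 0, "ay": 0, "az": 0, "tx": -0.01, "ty": 0, "tz": 0, "claw": 183}, {"ax": 0, "ay": 0, "az": 0, "tx": -0.01, "ty": 0, "tz": 0, "claw": 183}, {"ax": 0, "ay": 0, "az": 0, "tx": -0.01, "ty": 0, "tz": 0, "claw": 183}, {"ax": 0, "ay": 0, "az": 0, "tx": -0.006, "ty": 0, "tz": 0, "claw": 183}, {"ax": 0, "ay": 0, "az": 0, "tx": 0, "ty": 0, "tz": 0, "claw": 183}]}}

```text
time_s: 4.55
eef_pos: [0.5606, 0.1057, 0.0264]
ee_rot: [[-0.838, 0.546, 0.004], [0.546, 0.838, -0.0], [-0.003, 0.002, -1.0]]
contact_force: [0.9, -1.0, -0.1]
finger_gap: 0.285
grasp_force: 0.0
```

Request:
{"fn": "play_rows", "kwargs": {"increments": [{"ax": 0, "ay": 0, "az": -0.073, "tx": -0.002, "ty": -0.0028, "tz": 0, "claw": 183}, {"ax": 0, "ay": 0, "az": -0.073, "tx": -0.002, "ty": -0.0028, "tz": 0, "claw": 183}, {"ax": 0, "ay": 0, "az": -0.073, "tx": -0.002, "ty": -0.0028, "tz": 0, "claw": 183}, {"ax": 0, "ay": 0, "az": -0.073, "tx": -0.002, "ty": -0.0028, "tz": 0, "claw": 183}, {"ax": 0, "ay": 0, "az": -0.073, "tx": -0.002, "ty": -0.0028, "tz": 0, "claw": 183}, {"ax": 0, "ay": 0, "az": -0.073, "tx": -0.002, "ty": -0.0028, "tz": 0, "claw": 183}, {"ax": 0, "ay": 0, "az": 0, "tx": 0, "ty": 0, "tz": 0, "claw": 183}]}}

```text
time_s: 5.13
eef_pos: [0.5632, 0.0866, 0.0262]
ee_rot: [[-0.991, 0.137, 0.001], [0.137, 0.991, -0.0], [-0.001, 0.0, -1.0]]
contact_force: [0.4, 0.2, -0.0]
finger_gap: 0.285
grasp_force: 0.1
```

```bash
python3 -c "
from h import *
p=BAY['L']-.038*SX; print('along/lateral of tcp to bay target')
goto(*p,.025,-7.87);tins('3')"
```

```text
along/lateral of tcp to bay target
pos [0.5632 0.0866 0.0262] F [ 0.4  0.2 -0. ] gap 0.28497136697751824 t 5.1333 | turn [ 0.     0.001 -0.   ] then shift [-0.0648 -0.0039  0.0012]
top [298.8 129.4] [ 83  36 977] [ 0.6629 -0.0265]
top [236.5 146.2] [ 88  44 271] [0.6312 0.1006]
side [323.6 195.5] [ 26  21 383] [0.6014 0.0755]
side [359.1 235.4] [  34   88 1469] [ 0.6601 -0.0463]
side [261.1 221.9] [ 31  28 580] [ 0.4724 -0.0132]
side [260.1 267.4] [ 32  13 166] [ 0.4756 -0.1328]
```

View pics/side3.png

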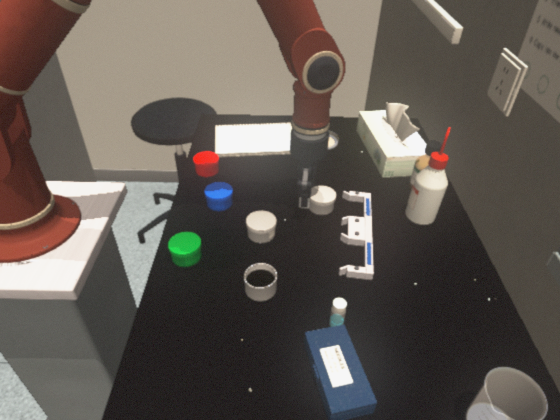

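Request:
{"fn": "play_rows", "kwargs": {"increments": [{"ax": 0, "ay": 0, "az": 0, "tx": -0.005, "ty": -0.0005, "tz": 0, "claw": 183}, {"ax": 0, "ay": 0, "az": 0, "tx": -0.007, "ty": -0.0005, "tz": 0, "claw": 183}, {"ax": 0, "ay": 0, "az": 0, "tx": -0.007, "ty": -0.0005, "tz": 0, "claw": 183}, {"ax": 0, "ay": 0, "az": 0, "tx": -0.007, "ty": -0.0005, "tz": 0, "claw": 183}, {"ax": 0, "ay": 0, "az": 0, "tx": -0.007, "ty": 0, "tz": 0, "claw": 183}, {"ax": 0, "ay": 0, "az": 0, "tx": -0.007, "ty": 0, "tz": 0, "claw": 183}, {"ax": 0, "ay": 0, "az": 0, "tx": -0.005, "ty": 0, "tz": 0, "claw": 183}, {"ax": 0, "ay": 0, "az": 0, "tx": -0.004, "ty": 0, "tz": 0, "claw": 183}, {"ax": 0, "ay": 0, "az": 0, "tx": -0.003, "ty": 0, "tz": 0, "claw": 183}, {"ax": 0, "ay": 0, "az": 0, "tx": 0, "ty": 0, "tz": 0, "claw": 183}]}}

```text
time_s: 6.07
eef_pos: [0.6154, 0.0781, 0.0263]
ee_rot: [[-0.99, 0.138, 0.002], [0.138, 0.99, 0.0], [-0.002, 0.001, -1.0]]
contact_force: [0.4, 0.6, 0.1]
finger_gap: 0.28
grasp_force: 0.0
```

```bash
python3 -c "
from h import *
p=BAY['L']-.038*SX
goto(*p,.025,-7.87)
c=arm.capture('side');cv2.imwrite('pics/s4.png',cv2.resize(c['img'][150:290,270:410,::-1],None,fx=4,fy=4,interpolation=cv2.INTER_CUBIC))"
```

```text
pos [0.6154 0.0781 0.0263] F [0.4 0.6 0.1] gap 0.2796511044058492 t 6.0667 | turn [ 0.001  0.002 -0.001] then shift [-0.012  -0.0027  0.0013]
```

View pics/s4.png

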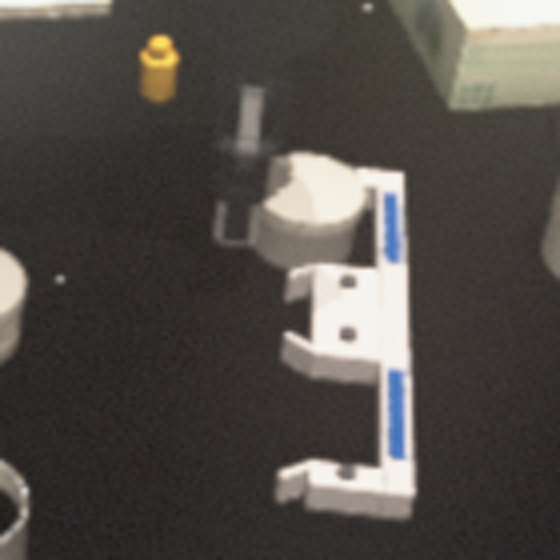

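The tin is inside the left bay with about 10 mm to go, so I'll creep in.

Request:
{"fn": "play_rows", "kwargs": {"increments": [{"ax": 0, "ay": 0, "az": 0, "tx": -0.003, "ty": 0, "tz": 0, "claw": 183}, {"ax": 0, "ay": 0, "az": 0, "tx": -0.003, "ty": 0, "tz": 0, "claw": 183}, {"ax": 0, "ay": 0, "az": 0, "tx": -0.002, "ty": 0, "tz": 0, "claw": 183}, {"ax": 0, "ay": 0, "az": 0, "tx": 0, "ty": 0, "tz": 0, "claw": 183}, {"ax": 0, "ay": 0, "az": 0, "tx": 0, "ty": 0, "tz": 0, "claw": 183}]}}

```text
time_s: 6.53
eef_pos: [0.6229, 0.0771, 0.0264]
ee_rot: [[-0.991, 0.137, 0.002], [0.137, 0.991, 0.0], [-0.002, 0.001, -1.0]]
contact_force: [0.4, -0.7, 0.5]
finger_gap: 0.282
grasp_force: 0.0
```

Request:
{"fn": "play_rows", "kwargs": {"increments": [{"ax": 0, "ay": 0, "az": 0, "tx": -0.001, "ty": 0, "tz": 0, "claw": 183}, {"ax": 0, "ay": 0, "az": 0, "tx": -0.001, "ty": 0, "tz": 0, "claw": 183}, {"ax": 0, "ay": 0, "az": 0, "tx": 0, "ty": 0, "tz": 0, "claw": 183}]}}

```text
time_s: 6.78
eef_pos: [0.6243, 0.0769, 0.0263]
ee_rot: [[-0.991, 0.137, 0.001], [0.137, 0.991, 0.0], [-0.001, 0.0, -1.0]]
contact_force: [-1.6, 1.1, 0.8]
finger_gap: 0.279
grasp_force: 0.5
```

```bash
python3 -c "
from h import *
p=BAY['L']-.038*SX
goto(*p,.025,-7.87);tins('5')"
```

```text
pos [0.6243 0.0769 0.0263] F [-1.6  1.1  0.8] gap 0.2786285965956157 t 6.7833 | turn [ 0.     0.001 -0.   ] then shift [-0.003  -0.0028  0.0013]
top [273.3 114.7] [131  45 495] [0.6956 0.0245]
top [259.2 136.4] [ 54  14 222] [0.6504 0.0543]
side [261.1 221.8] [ 31  28 584] [ 0.4724 -0.0128]
side [260.3 267.4] [ 32  13 167] [ 0.476  -0.1328]
```

Force is only just showing, so I'll continue in 1 mm steps.

Request:
{"fn": "play_rows", "kwargs": {"increments": [{"ax": 0, "ay": 0, "az": 0, "tx": -0.001, "ty": 0, "tz": 0, "claw": 183}, {"ax": 0, "ay": 0, "az": 0, "tx": 0, "ty": 0, "tz": 0, "claw": 183}]}}

```text
time_s: 7.05
eef_pos: [0.6255, 0.0768, 0.0263]
ee_rot: [[-0.991, 0.137, 0.001], [0.137, 0.991, 0.0], [-0.001, 0.0, -1.0]]
contact_force: [-0.3, -0.0, 1.0]
finger_gap: 0.284
grasp_force: 0.5
```

Request:
{"fn": "play_rows", "kwargs": {"increments": [{"ax": 0, "ay": 0, "az": 0, "tx": -0.001, "ty": 0, "tz": 0, "claw": 183}, {"ax": 0, "ay": 0, "az": 0, "tx": 0, "ty": 0, "tz": 0, "claw": 183}]}}

```text
time_s: 7.22
eef_pos: [0.6267, 0.0766, 0.0263]
ee_rot: [[-0.991, 0.137, 0.002], [0.137, 0.991, 0.0], [-0.002, 0.0, -1.0]]
contact_force: [-0.9, 0.9, 0.4]
finger_gap: 0.281
grasp_force: 0.5
```

Request:
{"fn": "play_rows", "kwargs": {"increments": [{"ax": 0, "ay": 0, "az": 0, "tx": -0.001, "ty": 0, "tz": 0, "claw": 183}, {"ax": 0, "ay": 0, "az": 0, "tx": 0, "ty": 0, "tz": 0, "claw": 183}]}}

```text
time_s: 7.38
eef_pos: [0.6276, 0.0765, 0.0263]
ee_rot: [[-0.991, 0.137, 0.002], [0.137, 0.991, 0.0], [-0.001, 0.001, -1.0]]
contact_force: [-1.2, -0.2, 0.1]
finger_gap: 0.278
grasp_force: 0.5
```

Request:
{"fn": "play_rows", "kwargs": {"increments": [{"ax": 0, "ay": 0, "az": 0, "tx": -0.001, "ty": 0, "tz": 0, "claw": 183}, {"ax": 0, "ay": 0, "az": 0, "tx": 0, "ty": 0, "tz": 0, "claw": 183}]}}

```text
time_s: 7.55
eef_pos: [0.6277, 0.0765, 0.0263]
ee_rot: [[-0.991, 0.137, -0.0], [0.137, 0.991, 0.0], [0.0, 0.0, -1.0]]
contact_force: [-2.7, 0.1, 0.9]
finger_gap: 0.281
grasp_force: 1.5
```

Request:
{"fn": "play_rows", "kwargs": {"increments": [{"ax": 0, "ay": 0, "az": 0, "tx": -0.001, "ty": 0, "tz": 0, "claw": 183}, {"ax": 0, "ay": 0, "az": 0, "tx": 0, "ty": 0, "tz": 0, "claw": 183}]}}

```text
time_s: 7.72
eef_pos: [0.6278, 0.0765, 0.0262]
ee_rot: [[-0.991, 0.137, -0.002], [0.137, 0.991, 0.0], [0.002, -0.0, -1.0]]
contact_force: [-5.6, 0.5, 3.6]
finger_gap: 0.281
grasp_force: 2.6
```

```bash
python3 -c "
from h import *
goto(.62,.08,.025,-7.87)
c=arm.capture('side');cv2.imwrite('pics/s6.png',cv2.resize(c['img'][170:250,300:400,::-1],None,fx=7,fy=7,interpolation=cv2.INTER_CUBIC))"
```

```text
pos [0.6278 0.0765 0.0262] F [-5.6  0.5  3.6] gap 0.28087649567059086 t 7.7167 | turn [-0.    -0.002 -0.   ] then shift [0.0082 0.0024 0.0012]
```

View pics/s6.png

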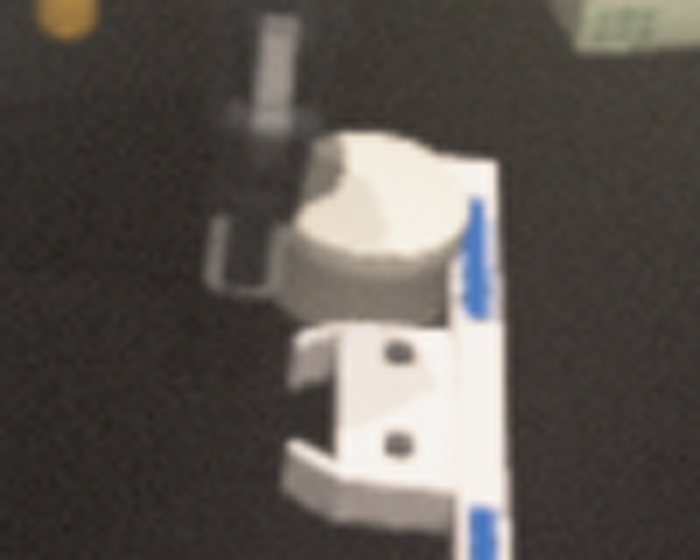

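The tin stopped dead against the back wall (5.6 N with no further travel), so it is home. Next: retreat and go for tin B.

Request:
{"fn": "play_rows", "kwargs": {"increments": [{"ax": 0, "ay": 0, "az": 0, "tx": 0.004, "ty": 0, "tz": 0, "claw": 183}, {"ax": 0, "ay": 0, "az": 0, "tx": 0.015, "ty": 0, "tz": 0, "claw": 183}, {"ax": 0, "ay": 0, "az": 0, "tx": 0.03, "ty": 0, "tz": 0, "claw": 183}, {"ax": 0, "ay": 0, "az": 0, "tx": 0.01, "ty": 0, "tz": -0.03, "claw": 183}, {"ax": 0, "ay": 0, "az": 0, "tx": 0, "ty": 0, "tz": -0.04, "claw": 183}, {"ax": 0, "ay": 0, "az": 0.1, "tx": 0, "ty": 0, "tz": -0.03, "claw": 183}, {"ax": 0, "ay": 0, "az": 0.1, "tx": 0, "ty": 0, "tz": 0, "claw": 183}, {"ax": 0, "ay": 0, "az": 0.104, "tx": 0, "ty": 0, "tz": 0, "claw": 183}, {"ax": 0, "ay": 0, "az": 0, "tx": 0, "ty": 0, "tz": 0, "claw": 183}]}}

```text
time_s: 8.52
eef_pos: [0.5726, 0.0843, 0.1275]
ee_rot: [[-0.903, 0.429, 0.007], [0.429, 0.903, 0.0], [-0.006, 0.003, -1.0]]
contact_force: [0.5, 0.3, 0.1]
finger_gap: 0.282
grasp_force: 0.0
```

```bash
python3 -c "
from h import *
goto(.429,.012,.11,-25.3);tins('7')"
```

```text
pos [0.5726 0.0843 0.1275] F [0.5 0.3 0.1] gap 0.282416292367119 t 8.5167 | turn [ 0.003  0.006 -0.002] then shift [ 0.0989 -0.1267  0.0175]
top [299.6 129.4] [ 79  35 950] [ 0.6628 -0.0283]
top [237.6 181.5] [ 134   69 1242] [0.5584 0.0994]
side [261.1 221.9] [ 31  28 577] [ 0.4724 -0.0131]
side [260.1 267.4] [ 32  13 166] [ 0.4756 -0.1328]
```

Request:
{"fn": "play_rows", "kwargs": {"increments": [{"ax": 0.003, "ay": 0.006, "az": 0, "tx": 0.02, "ty": -0.025, "tz": 0, "claw": 183}, {"ax": 0, "ay": 0, "az": 0, "tx": 0.02, "ty": -0.025, "tz": 0, "claw": 183}, {"ax": 0, "ay": 0, "az": 0, "tx": 0.02, "ty": -0.025, "tz": 0, "claw": 183}, {"ax": 0, "ay": 0, "az": 0, "tx": 0.02, "ty": -0.025, "tz": 0, "claw": 183}, {"ax": 0, "ay": 0, "az": 0, "tx": 0.019, "ty": -0.027, "tz": 0, "claw": 183}, {"ax": 0, "ay": 0, "az": 0, "tx": 0, "ty": 0, "tz": 0, "claw": 183}, {"ax": 0, "ay": 0, "az": 0, "tx": 0, "ty": 0, "tz": 0, "claw": 183}]}}

```text
time_s: 9.2
eef_pos: [0.4258, 0.0107, 0.1266]
ee_rot: [[-0.904, 0.428, -0.006], [0.428, 0.904, -0.0], [0.006, -0.003, -1.0]]
contact_force: [0.3, 0.3, 0.5]
finger_gap: 0.283
grasp_force: 0.0
```

```bash
python3 -c "
from h import *
goto(.429,.012,.025,-25.3)"
```

```text
pos [0.4258 0.0107 0.1266] F [0.3 0.3 0.5] gap 0.2828506994919362 t 9.2 | turn [-0.003 -0.006 -0.   ] then shift [-0.0023  0.0026  0.1016]
```

Request:
{"fn": "play_rows", "kwargs": {"increments": [{"ax": 0, "ay": 0, "az": 0, "tx": 0, "ty": 0.0026, "tz": 0.025, "claw": 183}, {"ax": 0, "ay": 0, "az": 0, "tx": 0, "ty": 0, "tz": 0.03, "claw": 183}, {"ax": 0, "ay": 0, "az": 0, "tx": 0, "ty": 0, "tz": 0.02, "claw": 183}, {"ax": 0, "ay": 0, "az": 0, "tx": 0, "ty": 0, "tz": 0.01, "claw": 183}, {"ax": 0, "ay": 0, "az": 0, "tx": 0, "ty": 0, "tz": 0, "claw": 183}, {"ax": 0, "ay": 0, "az": 0, "tx": 0, "ty": 0, "tz": 0, "claw": 183}]}}

```text
time_s: 9.7
eef_pos: [0.4289, 0.0147, 0.0412]
ee_rot: [[-0.905, 0.426, -0.005], [0.426, 0.905, 0.001], [0.005, -0.002, -1.0]]
contact_force: [0.7, 0.2, 0.2]
finger_gap: 0.282
grasp_force: 0.0
```

```bash
python3 -c "
from h import *
goto(.429,.012,.026,-25.3);tins('8')"
```

```text
pos [0.4289 0.0147 0.0412] F [0.7 0.2 0.2] gap 0.28184377351369827 t 9.7 | turn [-0.002 -0.005  0.001] then shift [-0.0012 -0.0024  0.0152]
top [305.6 239.9] [107  43 297] [ 0.4381 -0.0315]
side [261.3 222. ] [ 31  28 598] [ 0.4728 -0.0133]
side [259.9 267.6] [ 33  13 175] [ 0.4752 -0.1332]
```

Request:
{"fn": "play_rows", "kwargs": {"increments": [{"ax": 0, "ay": -0.004, "az": 0, "tx": 0, "ty": -0.0024, "tz": 0.008, "claw": 183}, {"ax": 0, "ay": 0, "az": 0, "tx": 0, "ty": 0, "tz": 0.007, "claw": 183}, {"ax": 0, "ay": 0, "az": 0, "tx": -0.005, "ty": 0, "tz": 0, "claw": 183}, {"ax": 0, "ay": 0, "az": 0, "tx": -0.005, "ty": 0, "tz": 0, "claw": 183}, {"ax": 0, "ay": 0, "az": 0, "tx": -0.007, "ty": 0, "tz": 0, "claw": 183}, {"ax": 0, "ay": 0, "az": 0, "tx": -0.01, "ty": 0, "tz": 0, "claw": 183}, {"ax": 0, "ay": 0, "az": 0, "tx": -0.01, "ty": 0, "tz": 0, "claw": 183}, {"ax": 0, "ay": 0, "az": 0, "tx": -0.01, "ty": 0, "tz": 0, "claw": 183}, {"ax": 0, "ay": 0, "az": 0, "tx": -0.01, "ty": 0, "tz": 0, "claw": 183}, {"ax": 0, "ay": 0, "az": 0, "tx": -0.01, "ty": 0, "tz": 0, "claw": 183}, {"ax": 0, "ay": 0, "az": 0, "tx": -0.006, "ty": 0, "tz": 0, "claw": 183}, {"ax": 0, "ay": 0, "az": 0, "tx": 0, "ty": 0, "tz": 0, "claw": 183}]}}

```text
time_s: 10.8
eef_pos: [0.495, -0.0204, 0.0269]
ee_rot: [[-0.903, 0.429, 0.001], [0.429, 0.903, -0.002], [-0.002, -0.001, -1.0]]
contact_force: [-0.5, 0.7, 0.2]
finger_gap: 0.28
grasp_force: 0.0
```

```bash
python3 -c "
from h import *
goto(.5516,-.0461,.026,-25.3);tins('9')"
```

```text
pos [ 0.495  -0.0204  0.0269] F [-0.5  0.7  0.2] gap 0.28042733486959265 t 10.8 | turn [-0.001  0.002 -0.002] then shift [-0.0622  0.001   0.0009]
top [346.4 182.1] [ 82  19 182] [ 0.5511 -0.1175]
side [291. 233.] [ 32  31 580] [ 0.5306 -0.0434]
side [258.7 269.4] [ 33  25 192] [ 0.4734 -0.1374]
```

Request:
{"fn": "play_rows", "kwargs": {"increments": [{"ax": 0, "ay": 0, "az": 0, "tx": -0.006, "ty": 0, "tz": 0, "claw": 183}, {"ax": 0, "ay": 0, "az": 0, "tx": -0.01, "ty": 0, "tz": 0, "claw": 183}, {"ax": 0, "ay": 0, "az": 0, "tx": -0.01, "ty": 0, "tz": 0, "claw": 183}, {"ax": 0, "ay": 0, "az": 0, "tx": -0.01, "ty": 0, "tz": 0, "claw": 183}, {"ax": 0, "ay": 0, "az": 0, "tx": -0.01, "ty": 0, "tz": 0, "claw": 183}, {"ax": 0, "ay": 0, "az": 0, "tx": -0.004, "ty": 0, "tz": 0, "claw": 183}, {"ax": 0, "ay": 0, "az": -0.076, "tx": -0.002, "ty": -0.0029, "tz": 0, "claw": 183}, {"ax": 0, "ay": 0, "az": -0.076, "tx": -0.002, "ty": -0.0029, "tz": 0, "claw": 183}, {"ax": 0, "ay": 0, "az": -0.076, "tx": -0.002, "ty": -0.0029, "tz": 0, "claw": 183}, {"ax": 0, "ay": 0, "az": -0.076, "tx": -0.002, "ty": -0.0029, "tz": 0, "claw": 183}, {"ax": 0, "ay": 0, "az": 0, "tx": 0, "ty": 0, "tz": 0, "claw": 183}]}}

```text
time_s: 11.82
eef_pos: [0.5413, -0.055, 0.0266]
ee_rot: [[-0.991, 0.137, -0.002], [0.137, 0.991, -0.002], [0.002, -0.002, -1.0]]
contact_force: [0.0, 0.4, -0.8]
finger_gap: 0.281
grasp_force: 0.0
```

```bash
python3 -c "
from h import *
p=BAY['R']-.038*SX
goto(*p,.026,-7.87);tins('10')"
```

```text
pos [ 0.5413 -0.055   0.0266] F [ 0.   0.4 -0.8] gap 0.2812367756854273 t 11.8167 | turn [-0.002 -0.002 -0.   ] then shift [-0.0671 -0.0011  0.0006]
top [263.6 128.4] [  75   32 1499] [0.667  0.0449]
side [317.9 241.6] [ 29  25 540] [ 0.5805 -0.0655]
```

View pics/side10.png

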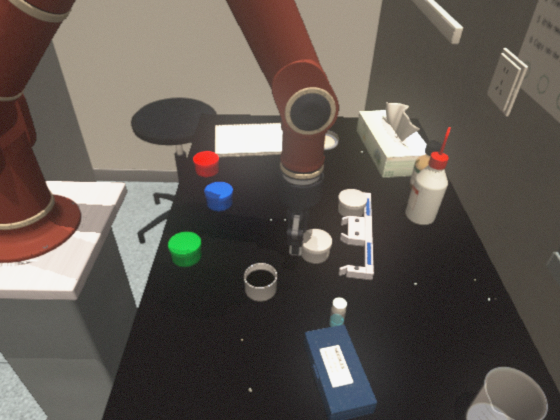

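Tin B sits at (317,243), lined up with the right bay and still in the cradle. Tin A is still home at (352,202). I'll push straight in.

Request:
{"fn": "play_rows", "kwargs": {"increments": [{"ax": 0, "ay": 0, "az": 0, "tx": -0.005, "ty": -0.0005, "tz": 0, "claw": 183}, {"ax": 0, "ay": 0, "az": 0, "tx": -0.007, "ty": 0, "tz": 0, "claw": 183}, {"ax": 0, "ay": 0, "az": 0, "tx": -0.007, "ty": 0, "tz": 0, "claw": 183}, {"ax": 0, "ay": 0, "az": 0, "tx": -0.007, "ty": 0, "tz": 0, "claw": 183}, {"ax": 0, "ay": 0, "az": 0, "tx": -0.007, "ty": 0, "tz": 0, "claw": 183}, {"ax": 0, "ay": 0, "az": 0, "tx": -0.007, "ty": 0, "tz": 0, "claw": 183}, {"ax": 0, "ay": 0, "az": 0, "tx": -0.006, "ty": 0, "tz": 0, "claw": 183}, {"ax": 0, "ay": 0, "az": 0, "tx": -0.005, "ty": 0, "tz": 0, "claw": 183}, {"ax": 0, "ay": 0, "az": 0, "tx": -0.004, "ty": 0, "tz": 0, "claw": 183}, {"ax": 0, "ay": 0, "az": 0, "tx": -0.003, "ty": 0, "tz": 0, "claw": 183}, {"ax": 0, "ay": 0, "az": 0, "tx": 0, "ty": 0, "tz": 0, "claw": 183}]}}

```text
time_s: 12.83
eef_pos: [0.5998, -0.0627, 0.0266]
ee_rot: [[-0.991, 0.137, -0.001], [0.137, 0.991, -0.002], [0.001, -0.002, -1.0]]
contact_force: [0.2, -0.4, -0.3]
finger_gap: 0.287
grasp_force: 0.0
```

```bash
python3 -c "
from h import *
p=BAY['R']-.038*SX
goto(*p,.026,-7.87)"
```

```text
pos [ 0.5998 -0.0627  0.0266] F [ 0.2 -0.4 -0.3] gap 0.2868935790355145 t 12.8333 | turn [-0.002 -0.001 -0.001] then shift [-0.0082 -0.0015  0.0006]
```

Request:
{"fn": "play_rows", "kwargs": {"increments": [{"ax": 0, "ay": 0, "az": 0, "tx": -0.002, "ty": 0, "tz": 0, "claw": 183}, {"ax": 0, "ay": 0, "az": 0, "tx": -0.002, "ty": 0, "tz": 0, "claw": 183}, {"ax": 0, "ay": 0, "az": 0, "tx": -0.001, "ty": 0, "tz": 0, "claw": 183}, {"ax": 0, "ay": 0, "az": 0, "tx": 0, "ty": 0, "tz": 0, "claw": 183}]}}

```text
time_s: 13.17
eef_pos: [0.6042, -0.0633, 0.0266]
ee_rot: [[-0.991, 0.137, -0.001], [0.137, 0.991, -0.002], [0.001, -0.002, -1.0]]
contact_force: [-0.6, 0.2, -0.2]
finger_gap: 0.282
grasp_force: 0.0
```

Request:
{"fn": "play_rows", "kwargs": {"increments": [{"ax": 0, "ay": 0, "az": 0, "tx": -0.001, "ty": 0, "tz": 0, "claw": 183}, {"ax": 0, "ay": 0, "az": 0, "tx": -0.001, "ty": 0, "tz": 0, "claw": 183}, {"ax": 0, "ay": 0, "az": 0, "tx": 0, "ty": 0, "tz": 0, "claw": 183}]}}

```text
time_s: 13.42
eef_pos: [0.6061, -0.0635, 0.0266]
ee_rot: [[-0.991, 0.137, -0.002], [0.137, 0.991, -0.002], [0.001, -0.002, -1.0]]
contact_force: [-1.0, 0.0, 0.2]
finger_gap: 0.283
grasp_force: 0.2
```

Request:
{"fn": "play_rows", "kwargs": {"increments": [{"ax": 0, "ay": 0, "az": 0, "tx": -0.001, "ty": 0, "tz": 0, "claw": 183}, {"ax": 0, "ay": 0, "az": 0, "tx": 0, "ty": 0, "tz": 0, "claw": 183}]}}

```text
time_s: 13.58
eef_pos: [0.6071, -0.0637, 0.0266]
ee_rot: [[-0.991, 0.137, -0.002], [0.137, 0.991, -0.002], [0.001, -0.002, -1.0]]
contact_force: [-1.1, 0.2, 0.1]
finger_gap: 0.281
grasp_force: 0.2
```

Request:
{"fn": "play_rows", "kwargs": {"increments": [{"ax": 0, "ay": 0, "az": 0, "tx": -0.001, "ty": 0, "tz": 0, "claw": 183}, {"ax": 0, "ay": 0, "az": 0, "tx": 0, "ty": 0, "tz": 0, "claw": 183}]}}

```text
time_s: 13.75
eef_pos: [0.6078, -0.0638, 0.0266]
ee_rot: [[-0.991, 0.137, -0.002], [0.137, 0.991, -0.002], [0.002, -0.002, -1.0]]
contact_force: [-0.8, -0.1, 0.7]
finger_gap: 0.278
grasp_force: 0.5
```

Request:
{"fn": "play_rows", "kwargs": {"increments": [{"ax": 0, "ay": 0, "az": 0, "tx": -0.001, "ty": 0, "tz": 0, "claw": 183}, {"ax": 0, "ay": 0, "az": 0, "tx": 0, "ty": 0, "tz": 0, "claw": 183}]}}

```text
time_s: 13.92
eef_pos: [0.608, -0.0638, 0.0265]
ee_rot: [[-0.991, 0.137, -0.004], [0.137, 0.991, -0.001], [0.004, -0.002, -1.0]]
contact_force: [-3.6, -0.1, 1.6]
finger_gap: 0.285
grasp_force: 1.6
```

Request:
{"fn": "play_rows", "kwargs": {"increments": [{"ax": 0, "ay": 0, "az": 0, "tx": -0.001, "ty": 0, "tz": 0, "claw": 183}, {"ax": 0, "ay": 0, "az": 0, "tx": 0, "ty": 0, "tz": 0, "claw": 183}]}}

```text
time_s: 14.08
eef_pos: [0.6081, -0.0638, 0.0264]
ee_rot: [[-0.991, 0.137, -0.006], [0.137, 0.991, -0.001], [0.006, -0.002, -1.0]]
contact_force: [-5.4, 0.8, 3.9]
finger_gap: 0.278
grasp_force: 2.7
```

Tin B has stopped against the back of its bay. Retreating to check.

Request:
{"fn": "play_rows", "kwargs": {"increments": [{"ax": 0, "ay": 0, "az": 0, "tx": 0.004, "ty": 0, "tz": 0, "claw": 183}, {"ax": 0, "ay": 0, "az": 0, "tx": 0.015, "ty": 0, "tz": 0, "claw": 183}, {"ax": 0, "ay": 0, "az": 0, "tx": 0.03, "ty": 0, "tz": 0, "claw": 183}, {"ax": 0, "ay": 0, "az": 0, "tx": 0.01, "ty": 0, "tz": -0.04, "claw": 183}, {"ax": 0, "ay": 0, "az": 0, "tx": 0, "ty": 0, "tz": -0.04, "claw": 183}, {"ax": 0, "ay": 0, "az": 0, "tx": 0, "ty": 0, "tz": -0.04, "claw": 183}, {"ax": 0, "ay": 0, "az": 0, "tx": 0.04, "ty": 0, "tz": -0.04, "claw": 183}, {"ax": 0, "ay": 0, "az": 0, "tx": 0.04, "ty": 0, "tz": -0.02, "claw": 183}, {"ax": 0, "ay": 0, "az": 0, "tx": 0, "ty": 0, "tz": 0, "claw": 183}, {"ax": 0, "ay": 0, "az": 0, "tx": 0, "ty": 0, "tz": 0, "claw": 183}]}}

```text
time_s: 14.92
eef_pos: [0.4858, -0.0466, 0.1967]
ee_rot: [[-0.991, 0.137, 0.003], [0.137, 0.991, -0.002], [-0.004, -0.002, -1.0]]
contact_force: [1.4, -0.2, -0.2]
finger_gap: 0.282
grasp_force: 0.0
```

```bash
python3 -c "
from h import *
goto(.5,0,.2,-7.87);tins('11')
a=cv2.imread('pics/side11.png')[150:330,230:410];b=cv2.imread('pics/top11.png')[90:250,150:420]
cv2.imwrite('pics/f.png',np.hstack([cv2.resize(a,(400,400)),cv2.resize(b,(400,237)) if 0 else cv2.copyMakeBorder(cv2.resize(b,(400,237)),0,163,0,0,cv2.BORDER_CONSTANT)]))"
```

```text
pos [ 0.4858 -0.0466  0.1967] F [ 1.4 -0.2 -0.2] gap 0.28163594145370824 t 14.9167 | turn [-0.002  0.004 -0.   ] then shift [-0.0077  0.0481 -0.0033]
```

View pics/f.png

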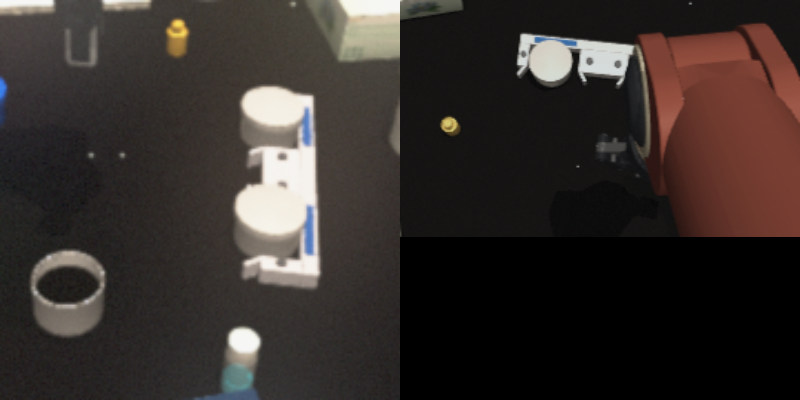

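Both tins are upright and home in their bays. The open tin, weight and vial haven't moved, and the gripper is clear.

```bash
python3 -c "
from bench import arm
print(arm.hand_in())"
```

```text
the job is handed in; nothing more can be done
None
```

Both closed tins were slid fully home, one in each bay of the stop; the open tin, brass weight and vial were left untouched, and the job was handed in at about 15 s (limit 58 s).

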